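# Stand the leaning paint bottle upright on the adjustable shelf

### The job

Lift the taller of the two paint bottles out of the sloping rack and stand it upright, cap up, on the cork patch on the free half of the little adjustable shelf, next to the brush pot. The shelf's height is not known beforehand, so feel for it: set the bottle down gently and let go only when it is standing, without dropping it. Leave the short bottle, the statuette and the water jar as they are.

Things in the scene. Friction and masses are not known exactly. Their poses are not given: they have to be found in the camera images.
- tall_bottle: taller paint bottle: round, off-white, 190 mm high; body 52 mm diameter up to 135 mm above its underside, shoulder narrowing to 30 mm at 153 mm, tan cap 34 mm diameter from 155 to 190 mm; 0.2 to 0.4 kg. Origin: centre of its underside; z axis towards the cap. Starts leaning in the rack, its axis 42 degrees from vertical, cap up and towards the robot
- tall_bottle_cap (a point): centre of the tall bottle's cap, on the bottle's axis 172.5 mm from its underside; axes as the bottle's
- short_bottle: the shorter paint bottle, alike but 130 mm high (cap from 95 to 130 mm), leaning in the rack's other bay; to be left there. Origin: centre of its underside, z axis towards its cap
- rack: fixed plywood rack, two bays side by side, centres 93 mm apart along y (a bottle can be in either). Its bed (118 mm long) slopes up to its -x side, roughly facing the robot; a bottle lies on it between dividers as high as the bottle's axis along its lowest 100 mm, its underside on a ledge; the cap end overhangs free. Origin: underside centre of the 170 x 196 mm base plate; z up
- stand: fixed shelf: base 150 x 260 mm (x, y), two posts 152 mm high at x = 60, y = +-60 mm, and on them a level wooden board 145 x 260 x 12 mm, its top clamped anywhere from 50 to 95 mm above the table, not reported. White brush pot (62 mm wide, 60 high, brushes to 115 mm above the board) fixed on it at x = -10, y = 80 mm. Origin: centre of the base's underside, z up
- spot (a point): point at table level, directly below the middle of the 85 mm square cork patch, flush with the board, on the board's free half (x = -12, y = -65 mm in the stand's frame; axes as the stand's)
- statuette: white plaster figure, 150 mm high, round base 70 mm diameter, standing on the table. Origin: centre of its underside
- water_jar: empty glass tumbler, 68 mm diameter, 85 mm high, standing on the table. Origin: centre of its underside

How it is judged (in metres and radians):
On the way, in this order (a step that is already met when the one before it is completed fails the run):
1. the tall bottle is held in the fingers, clear of the rack (contact force between tall_bottle and the fingers above 1 N and contact force between tall_bottle and rack below 0.01 N and distance of tall_bottle from where it was at the start of the episode above 0.05 m), for 0.2 s.
2. the tall bottle, still held, rests upright on the shelf (contact force between tall_bottle and the fingers above 0.5 N and contact force between tall_bottle and stand above 0.3 N and horizontal distance between tall_bottle and spot below 0.03 m and angle between tall_bottle's own z axis and vertical below 0.12 rad), for 0.05 s.
At the end, for the whole second after the job is handed in: the tall bottle stands at rest and released on the shelf board, upright within 0.05 rad, cap up, the centre of its underside within 30 mm of the middle of the cork patch; the short bottle, statuette and water jar are within 20 mm of where they began (horizontal distance between tall_bottle and spot below 0.03 m and height (world z) of tall_bottle above 0.045 m and angle between tall_bottle's own z axis and vertical below 0.05 rad and contact force between tall_bottle and stand above 0.5 N and linear speed of tall_bottle below 0.02 m/s and distance of each of short_bottle, statuette, water_jar from where it was at the start of the episode below 0.02 m); the robot touches nothing.
It fails at once if the tall bottle hits or is pressed on the shelf with a peak of more than 90 N (contact force between tall_bottle and stand above 90 N).
It fails at once if the tall bottle is dropped, thrown or tipped over (moves faster than 0.3 m/s with no finger on it) (contact force between tall_bottle and the fingers below 0.05 N and linear speed of tall_bottle above 0.3 m/s).
It fails at once if the short bottle, statuette or water jar is pushed more than 20 mm or tipped (distance of any of short_bottle, statuette, water_jar from where it was at the start of the episode above 0.02 m or angle between any of statuette, water_jar's own z axis and vertical above 0.35 rad).
It also fails if it takes over 48 s, if anything falls off the work surface, if the arm or the gripper's body presses on something with over 40 N, if the wrist force passes 120 N, or if a joint passes its speed limit or range.

### The arm

A 6-joint arm with a two-finger parallel gripper is mounted at the origin on the work surface. World frame = base frame: x ahead of the robot, y to its left, z up, the work surface at z = 0. Lengths are in mm, angles in degrees, forces in N, time in s.
With the tool pointing down it reaches from about 275 to 750 mm from the base axis. Payload 10.2 kg.
Tool frame: the origin (TCP) lies midway between the tips of the shut fingers; the grasp point (between the pads) lies 19 mm behind it (manip.tcp_to_grasp is the distance from the TCP to the grasp point, in mm); z points along the fingers, y is the line along which they close (so a half turn about z gives the same grasp; the last joint's range is limited). The gripper opens to 85 mm and grips with 20 to 120 N. Pads are 22 mm wide; open, the fingers measure 114 mm over their backs; the gripper's body (76 mm by 85 mm) begins 54 mm behind the grasp point. The pads swing forward as they close: fully open they stand 13 mm farther back than shut.
Start: joints at [61.799, 17.928, 85.812, -0, 76.261, -12.8], TCP at [139.439, 506.15, 231.294] pointing down, gripper open.
Joint ranges: [-168.41, 168.41], [-55.51, 124.54], [10.69, 146.95], [-70.63, 250.63], [1, 178], [-165.06, 165.06]. Speed limits (degrees/s): [136.94, 136.94, 172.46, 180, 180, 180].

### API

Orientations are given as [roll, pitch, yaw] about the fixed x, y, z axes, in that order (R = Rz(yaw) Ry(pitch) Rx(roll)).
In Python, from plant import manip, grab_frame gives the robot as it stands.
- The arm moves only by the tool arm_command, never from a script. Its argument "plan" is a list of rows, each a list of 3 entries, a list of its own where there are three numbers: the shift along the tool's x, y, z in mm, then the turn, a rotation vector about the tool's x, y, z in rad, then the opening, from 0 (shut) to 1 (fully open). A call has 1 to 8 rows; each row is the pose to reach, as a shift and turn from the pose commanded when the call began, along the tool's axes at that moment; what a row does not reach only later rows make up. A row lasts 1/8 s, in which the tool goes at most 62.5 mm and 10.7 degrees, less where a joint would pass 70% of its speed; a pose out of reach is approached as far as the arm can. A call with a gripper value outside its range is refused whole. The fingers move at their own pace and stop on an object; "force" is the grip in N (left out, the last holds). Time passes only in rows, so rows that repeat a pose let the fingers close. It gives the time, the measured TCP pose, the force, the opening and the grip force at its end, in the units of the state.
- manip.get_obs(): the state, without advancing time (a new reading comes with each control period).
- grab_frame(name): name is "side" or "top"; returns a dict with "img" (400x640x3 uint8, blue, green, red), "camera_matrix" (3x3 intrinsics, pixels), "R" (3x3) and "t" (3): a world point X has camera coordinates R X + t. Camera axes: x right, y down, z forward; pixel columns grow to the right and rows downward; lengths in mm; the calibration is good to about 2 mm. A picture is of the moment at which its call begins. There is no depth.
- manip.finish_job(): hands the job in; it is judged then, once.
The state is a dict: "t": time; "q": joint angles; "joint_velocities": joint speeds; "effort": joint torques, N m; "tcp_pos": TCP position; "ee_rot": TCP orientation; "contact_force": force on the tool from outside, world axes, zero at the start; "ft_torque": the same for the moment, N m; "grip_width": opening from 0.0 (shut) to 1.0 (fully open); "gripper_force": force on a finger pad.
Only numpy, scipy, OpenCV 4.12 (cv2) and the standard library are available. Lean on these libraries where they do the work, as an engineer would, in place of code of your own. Each camera call takes 0.05 s, during which the arm holds its last target. There are 200 camera calls.

## Working session

There is one attempt and no reset: what is moved stays moved. The work goes in short steps, Python scripts to look and compute and a tool call to move; the robot and the scene stay as the last step left them, time stands still between calls to the robot, and variables do not carry over. Pictures are saved under pics/ and viewed, at most 10 in all, crops included, and the job is handed in when it is done.

Besides the shell and the picture viewer there is one more tool, called after "Emit:" as a command line: name --argument value ..., lists and objects as JSON in quotes. arm_command: Moves the arm, as the interface text tells. Its arguments: {"type":"object","properties":{"plan":{"type":"array"},"force":{"type":"number"}},"required":["plan"]}

```bash
mkdir -p pics; python3 - <<'E'
from plant import manip, grab_frame
import cv2,numpy as np
np.set_printoptions(suppress=True,precision=3)
print(manip.get_obs())
for n in("side","top"):
    f=grab_frame(n); cv2.imwrite(f"pics/{n}0.png",f["img"]); print(n,f["camera_matrix"],f["R"],f["t"],-f["R"].T@f["t"])
E
```

```text
{'t': 0.0, 'q': array([ 61.8  ,  17.96 ,  85.855,  -0.002,  76.26 , -12.802]), 'joint_velocities': array([ 0.033,  0.035, -0.044,  0.032,  0.135, -0.016]), 'effort': array([ -0.002, -41.227, -25.974,  -0.   ,   0.004,   0.   ]), 'tcp_pos': array([139.309, 505.912, 230.722]), 'ee_rot': array([-179.926,   -0.015,  164.603]), 'contact_force': array([ 0.41 , -0.008, -0.07 ]), 'ft_torque': array([ 0.001, -0.015,  0.013]), 'gripper_force': 0.0, 'grip_width': 0.9994207606148179}
side [[399.526   0.    326.282]
 [  0.    399.526 199.855]
 [  0.      0.      1.   ]] [[ 0.95  -0.311 -0.019]
 [-0.196 -0.551 -0.811]
 [ 0.242  0.774 -0.585]] [-507.81   194.906  770.993] [ 334.402 -647.43   599.415]
top [[434.556   0.    318.467]
 [  0.    434.556 195.376]
 [  0.      0.      1.   ]] [[ 0.017 -1.    -0.01 ]
 [-0.986 -0.015 -0.169]
 [ 0.168  0.013 -0.986]] [ -0.426 553.029 912.371] [391.442  -4.014 992.481]
```

View pics/side0.png

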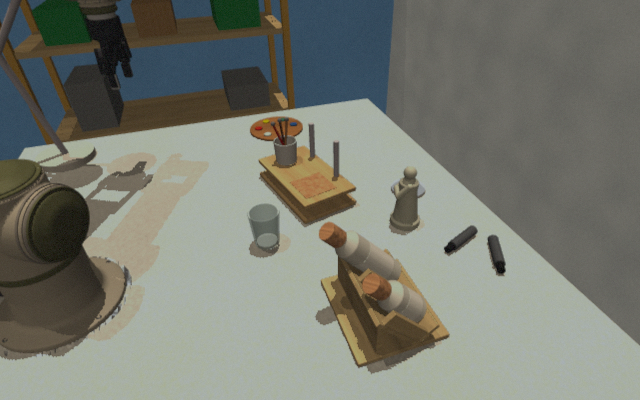

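View pics/top0.png

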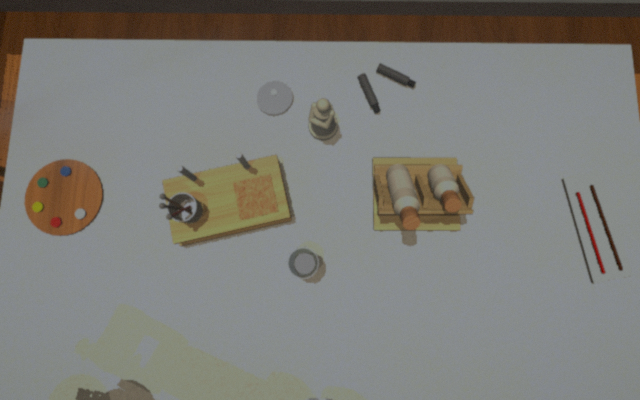

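The side view shows the tall bottle in the rack with its cap at (333,235), cork at (315,186) and jar at (265,228). In the top view the tall cap is at (409,219) in the left (+y) bay, with cork at (256,197), jar at (304,263) and statuette at (322,120).

```bash
python3 - <<'E'
import cv2,numpy as np
s=cv2.imread("pics/side0.png");t=cv2.imread("pics/top0.png")
a=cv2.resize(s[140:370,240:460],None,fx=2.2,fy=2.2,interpolation=cv2.INTER_CUBIC)
for n,im,ps in(("side",s,[(333,235),(329,229),(345,245),(370,258),(385,267),(312,186),(330,180),(350,265),(290,180),(376,290)]),("top",t,[(409,219),(406,208),(403,190),(400,175),(256,197),(240,205),(220,200),(451,203),(420,200),(380,225)])):
    h=cv2.cvtColor(cv2.GaussianBlur(im,(3,3),0),cv2.COLOR_BGR2HSV)
    print(n,[(p,h[p[1],p[0]].tolist()) for p in ps])
b=cv2.resize(t[140:250,150:480],None,fx=2.4,fy=2.4,interpolation=cv2.INTER_CUBIC)
cv2.imwrite("pics/crop_s.png",a);cv2.imwrite("pics/crop_t.png",b)
E
```

```text
side [((333, 235), [13, 137, 84]), ((329, 229), [14, 144, 165]), ((345, 245), [18, 52, 127]), ((370, 258), [19, 49, 115]), ((385, 267), [18, 48, 118]), ((312, 186), [15, 137, 169]), ((330, 180), [20, 124, 166]), ((350, 265), [18, 96, 61]), ((290, 180), [20, 124, 169]), ((376, 290), [13, 145, 107])]
top [((409, 219), [14, 140, 133]), ((406, 208), [14, 132, 122]), ((403, 190), [20, 55, 134]), ((400, 175), [28, 35, 137]), ((256, 197), [17, 124, 138]), ((240, 205), [15, 136, 137]), ((220, 200), [29, 98, 136]), ((451, 203), [14, 142, 133]), ((420, 200), [17, 108, 90]), ((380, 225), [28, 92, 136])]
```

View pics/crop_s.png

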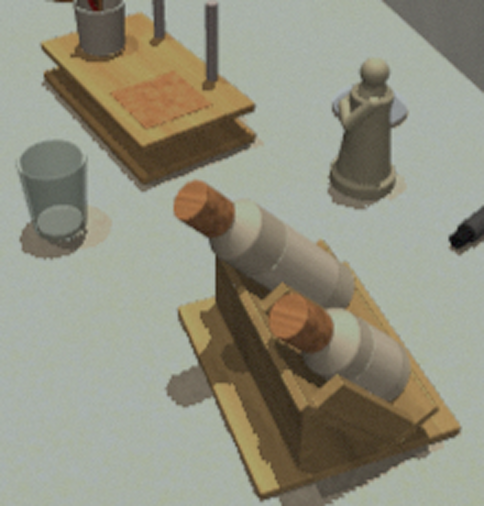

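View pics/crop_t.png

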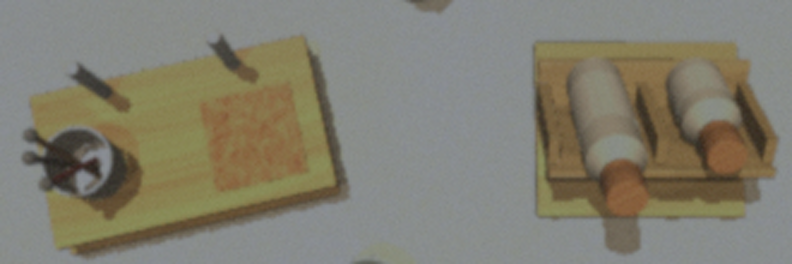

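Crops: cap, body, cork and rack plates are clearly separable (crop side cork quad about (112,97)-(172,72)-(212,106)-(150,132); crop top cork quad about (200,100)-(292,84)-(308,175)-(216,190)). Measuring by masks.

```bash
cat > h.py <<'E'
import cv2,numpy as np
np.set_printoptions(suppress=True,precision=3)
def ray(f,p):
    d=f["R"].T@np.linalg.solve(f["camera_matrix"],[p[0],p[1],1.]); return -f["R"].T@f["t"],d/np.linalg.norm(d)
def tri(fs,ps):
    A=np.zeros((3,3));b=np.zeros(3);L=[]
    for f,p in zip(fs,ps):
        c,d=ray(f,p);P=np.eye(3)-np.outer(d,d);A+=P;b+=P@c;L.append((c,P))
    X=np.linalg.solve(A,b);return X,[round(float(np.linalg.norm(P@(X-c))),1) for c,P in L]
def mask(im,lo,hi,roi,k=0):
    m=cv2.inRange(cv2.cvtColor(cv2.GaussianBlur(im,(3,3),0),cv2.COLOR_BGR2HSV),lo,hi)
    r=np.zeros_like(m);x0,y0,x1,y1=roi;r[y0:y1,x0:x1]=m[y0:y1,x0:x1]
    if k:r=cv2.morphologyEx(r,cv2.MORPH_CLOSE,np.ones((k,k),np.uint8));r=cv2.morphologyEx(r,cv2.MORPH_OPEN,np.ones((3,3),np.uint8))
    c=max(cv2.findContours(r,cv2.RETR_EXTERNAL,cv2.CHAIN_APPROX_NONE)[0],key=cv2.contourArea)
    return c
def cen(c):
    m=cv2.moments(c);return np.array([m["m10"],m["m01"]])/m["m00"]
def proj(f,X):
    v=f["R"]@X+f["t"];v=f["camera_matrix"]@v;return v[:2]/v[2]
E
python3 - <<'E'
from h import *
from plant import grab_frame
S,T=grab_frame("side"),grab_frame("top");F=(S,T)
cs=mask(S["img"],(8,115,50),(17,255,255),(315,218,350,250),3)
ct=mask(T["img"],(8,115,50),(17,255,255),(395,200,425,235),3)
print("cap",cen(cs),cv2.boundingRect(cs),cen(ct),cv2.boundingRect(ct),tri(F,(cen(cs),cen(ct))))
bs=mask(S["img"],(8,15,85),(32,75,255),(335,222,402,285),3)
bt=mask(T["img"],(8,25,85),(32,75,255),(382,160,424,212),3)
N=[]
for f,c,cc in((S,bs,cs),(T,bt,ct)):
    print(cv2.boundingRect(c),cen(c),cv2.minAreaRect(c))
    # axis plane from cap centroid and body centroid
    d1=ray(f,cen(cc))[1];d2=ray(f,cen(c))[1];n=np.cross(d1,d2);N.append(n/np.linalg.norm(n))
a=np.cross(*N);a/=np.linalg.norm(a);a*=np.sign(a[2]);print("axis",a,np.degrees(np.arccos(a[2])),"yaw",np.degrees(np.arctan2(-a[1],-a[0])))
k=mask(S["img"],(8,125,130),(17,255,255),(285,165,345,205),5);k2=mask(T["img"],(8,112,100),(19,255,255),(228,170,285,222),5)
out=[]
for f,c in((S,k),(T,k2)):
    h=cv2.convexHull(c);q=cv2.approxPolyDP(h,0.06*cv2.arcLength(h,True),True)[:,0].astype(float)
    print("cork",cen(h),cv2.contourArea(h),q.tolist(),cv2.minAreaRect(h));out.append(cen(h))
X,e=tri(F,out);print("cork",X,e)
# rack base near edge etc
j=mask(T["img"],(8,60,60),(40,255,255),(365,150,480,240),3);print("rack top",cv2.minAreaRect(j))
m=mask(T["img"],(8,60,60),(40,255,255),(155,150,300,250),3);print("board top",cv2.minAreaRect(m))
np.save("cork.npy",X)
E
```

```text
cap [332.334 234.596] (320, 223, 26, 24) [409.873 218.475] (400, 207, 21, 23) (array([ 491.805, -168.769,  164.808]), [1.1, 1.1])
(339, 235, 63, 48) [371.87  257.689] ((371.7248229980469, 257.3369140625), (66.68321228027344, 28.887779235839844), 27.474430084228516)
(387, 164, 32, 48) [400.22  185.415] ((401.4118347167969, 187.1470489501953), (48.50712203979492, 25.46623992919922), 75.96376037597656)
axis [-0.693 -0.022  0.72 ] 43.93208051240193 yaw 1.834966691372768
cork [312.424 184.619] 672.0 [[334.0, 188.0], [305.0, 197.0], [291.0, 181.0], [319.0, 172.0]] ((312.6150817871094, 184.87802124023438), (22.086687088012695, 40.26348876953125), 73.0724868774414)
cork [255.127 196.844] 1386.5 [[269.0, 176.0], [276.0, 210.0], [241.0, 218.0], [234.0, 184.0]] ((255.31216430664062, 196.79025268554688), (37.575557708740234, 38.413673400878906), 77.90524291992188)
cork [546.898 147.026  54.459] [0.6, 0.6]
rack top ((423.0, 194.5), (73.0, 100.0), 90.0)
board top ((226.11122131347656, 200.85012817382812), (69.2749252319336, 121.60027313232422), 77.39139556884766)
```

```bash
cat >> h.py <<'E'
from scipy.spatial.transform import Rotation as Ro
def frame(tilt,az,flip=0):
    "tool with z=-bottle axis; tilt deg from vertical, cap toward -x turned by az"
    t,z=np.radians(tilt),np.radians(az)
    a=np.array([-np.sin(t)*np.cos(z),-np.sin(t)*np.sin(z),np.cos(t)]);y=np.array([-np.sin(z),np.cos(z),0])
    return np.column_stack([np.cross(y,-a),y,-a]),a
def rel(o,P,R):
    R0=Ro.from_euler("xyz",o["ee_rot"],degrees=True).as_matrix()
    return R0.T@(np.array(P)-o["tcp_pos"]),Ro.from_matrix(R0.T@R).as_rotvec()
E
python3 - <<'E'
from h import *
from plant import manip
C=np.array([491.8,-168.8,164.8]);R,a=frame(42,1.2)
print(rel(manip.get_obs(),C+75*a,R),C+75*a)
E
```

```text
(array([-470.902, -571.306,   10.766]), array([-0.107, -0.728, -0.276])) [ 441.626 -169.851  220.536]
```

Emit:
arm_command --plan '[[[-35,-45,-20],[0,0,0],1],[[-80,-100,-30],[-0.02,-0.15,-0.05],1],[[-120,-145,-30],[-0.04,-0.3,-0.1],1],[[-155,-190,-30],[-0.06,-0.45,-0.16],1],[[-190,-235,-30],[-0.09,-0.6,-0.22],1],[[-225,-280,-30],[-0.107,-0.728,-0.276],1],[[-260,-325,-30],[-0.107,-0.728,-0.276],1],[[-300,-370,-20],[-0.107,-0.728,-0.276],1]]'

```text
t: 1.2
tcp_pos: [299.3, 132.4, 253.8]
ee_rot: [179.5, 40.0, -179.2]
contact_force: [0.4, 0.4, -0.1]
grip_width: 0.998
gripper_force: 0.0
```

```bash
python3 - <<'E'
from h import *
from plant import manip
C=np.array([491.8,-168.8,164.8]);R,a=frame(42,1.2)
o=manip.get_obs();print(o["q"],o["tcp_pos"],rel(o,C+75*a,R))
E
```

```text
[  4.757 -32.304 134.596  -3.357  37.847 -84.306] [299.269 132.401 253.829] (array([ -84.549, -305.147,  111.656]), array([ 0.004, -0.036, -0.006]))
```

Emit:
arm_command --plan '[[[-10,-45,5],[0,-0.036,0],1],[[-25,-95,25],[0,-0.036,0],1],[[-38,-145,45],[0,-0.036,0],1],[[-52,-195,65],[0,-0.036,0],1],[[-67,-245,85],[0,-0.036,0],1],[[-80,-290,105],[0,-0.036,0],1],[[-84,-305,111],[0,-0.036,0],1],[[-84,-305,111],[0,-0.036,0],1]]'

```text
t: 2.2
tcp_pos: [454.5, -158.1, 238.6]
ee_rot: [179.4, 40.0, 179.3]
contact_force: [-0.5, -0.4, -0.3]
grip_width: 1.003
gripper_force: 0.0
```

```bash
python3 - <<'E'
from h import *
from plant import manip,grab_frame
C=np.array([491.8,-168.8,164.8]);R,a=frame(42,1.2)
o=manip.get_obs();print(o["q"],o["tcp_pos"],rel(o,C-15*a,R))
S,T=grab_frame("side"),grab_frame("top")
cv2.imwrite("pics/pre.png",np.hstack([cv2.resize(S["img"][120:330,250:450],None,fx=2,fy=2),cv2.resize(T["img"][140:350,330:510],None,fx=2,fy=2)]))
E
```

```text
[ -49.275   -4.314  119.572   43.566   45.261 -165.   ] [ 454.459 -158.067  238.564] (array([ 18.221, -11.016,  95.456]), array([-0.011, -0.034, -0.025]))
```

View pics/pre.png

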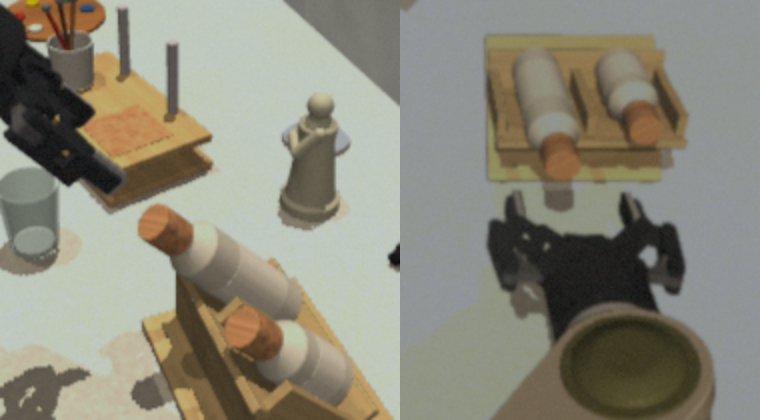

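The picture shows the gripper short of the target and off to the side: cap at about (165,230) in the left half and (560,157) in the right half, fingers above it. Joint 6 is at its -165° limit, so I'll use the half-turned grasp.

Emit:
arm_command --plan '[[[0,0,0],[0,0,0.18],1],[[0,0,0],[0,0,0.36],1],[[0,0,0],[0,0,0.54],1],[[0,0,0],[0,0,0.72],1],[[0,0,0],[0,0,0.9],1],[[0,0,0],[0,0,1.08],1],[[0,0,0],[0,0,1.26],1],[[0,0,0],[0,0,1.44],1]]'

```text
t: 3.3
tcp_pos: [452.8, -154.6, 239.0]
ee_rot: [140.1, 4.2, 95.3]
contact_force: [1.0, -0.2, 0.7]
grip_width: 0.999
gripper_force: 0.0
```

```bash
python3 - <<'E'
from h import *
from plant import manip,grab_frame
C=np.array([491.8,-168.8,164.8]);R,a=frame(42,1.2);R=R@np.diag([-1,-1,1])
o=manip.get_obs();print(o["q"],o["tcp_pos"],rel(o,C+70*a,R))
E
```

```text
[-49.147  -4.803 119.964  43.581  45.297 -82.156] [ 452.814 -154.568  239.024] (array([-12.771, -21.954,  11.869]), array([-0.021,  0.033,  1.673]))
```

Emit:
arm_command --plan '[[[-2,-3,0],[0,0,0.18],1],[[-4,-6,0],[0,0,0.36],1],[[-6,-9,0],[0,0,0.54],1],[[-8,-12,0],[-0.01,0.01,0.72],1],[[-10,-15,0],[-0.01,0.02,0.9],1],[[-12,-18,0],[-0.02,0.03,1.08],1],[[-13,-20,5],[-0.02,0.03,1.26],1],[[-13,-22,8],[-0.02,0.03,1.44],1]]'

```text
t: 4.3
tcp_pos: [442.6, -170.2, 219.7]
ee_rot: [168.5, -40.5, 18.8]
contact_force: [0.3, 0.2, 0.2]
grip_width: 1.004
gripper_force: 0.0
```

```bash
python3 - <<'E'
from h import *
from plant import manip,grab_frame
C=np.array([491.8,-168.8,164.8]);R,a=frame(42,1.2);R=R@np.diag([-1,-1,1])
o=manip.get_obs();print(o["q"],o["tcp_pos"],rel(o,C+50*a,R))
E
```

```text
[-53.723  -3.266 122.752  49.912  45.698  -9.772] [ 442.599 -170.228  219.695] (array([-0.011, -0.344, 23.731]), array([-0.003,  0.002,  0.232]))
```

Emit:
arm_command --plan '[[[0,0,5],[0,0,0.12],1],[[0,0,14],[0,0,0.232],1],[[0,0,23],[0,0,0.232],1],[[0,0,23],[0,0,0.232],1]]'

```text
t: 4.8
tcp_pos: [458.3, -170.2, 202.3]
ee_rot: [179.8, -41.8, 1.8]
contact_force: [0.2, 0.1, -0.3]
grip_width: 0.997
gripper_force: 0.0
```

```bash
python3 - <<'E'
from h import *
from plant import manip,grab_frame
C=np.array([491.8,-168.8,164.8]);R,a=frame(42,1.2);R=R@np.diag([-1,-1,1])
o=manip.get_obs();print(o["q"],o["tcp_pos"],rel(o,C-16*a,R))
S,T=grab_frame("side"),grab_frame("top")
cv2.imwrite("pics/pre2.png",np.hstack([cv2.resize(S["img"][150:330,250:420],None,fx=2.3,fy=2.3),cv2.resize(T["img"][140:320,350:510],None,fx=2.3,fy=2.3)]))
E
```

```text
[-51.409   0.378 122.335  52.371  42.182   1.289] [ 458.303 -170.171  202.252] (array([ 0.078, -0.429, 66.263]), array([-0.004,  0.003,  0.008]))
```

View pics/pre2.png

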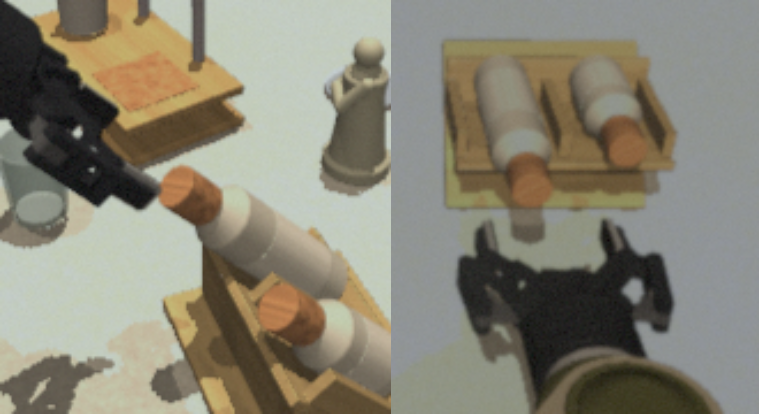

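The fingers straddle the cap line: tips at (485,230) and (610,230), cap at (530,180) in the right half, and perspective explains the offset. Advancing.

Emit:
arm_command --plan '[[[0,0,15],[0,0,0],1],[[0,0,30],[0,0,0],1],[[0,0,45],[0,0,0],1],[[0,0,58],[0,0,0],1],[[0,0,66],[0,0,0],1],[[0,0,66],[0,0,0],1]]'

```text
t: 5.65
tcp_pos: [502.5, -169.7, 153.2]
ee_rot: [179.9, -41.8, 1.7]
contact_force: [-0.7, -0.6, 0.1]
grip_width: 1.001
gripper_force: 0.0
```

Emit:
arm_command --plan '[[[0,0,0],[0,0,0],0.6],[[0,0,0],[0,0,0],0.5],[[0,0,0],[0,0,0],0.4],[[0,0,0],[0,0,0],0.35],[[0,0,0],[0,0,0],0.2],[[0,0,0],[0,0,0],0.0],[[0,0,0],[0,0,0],0.0],[[0,0,0],[0,0,0],0.0]]' --force 70

```text
t: 6.65
tcp_pos: [502.4, -169.8, 154.0]
ee_rot: [179.8, -41.9, 1.7]
contact_force: [-7.7, 1.9, 6.2]
grip_width: 0.379
gripper_force: 68.4
```

Gripped. Lift vertically.

Emit:
arm_command --plan '[[[5,0,-6],[0,0,0],0],[[12,0,-13],[0,0,0],0],[[20,0,-22],[0,0,0],0],[[30,0,-33],[0,0,0],0],[[43,0,-48],[0,0,0],0],[[60,0,-67],[0,0,0],0],[[80,0,-89],[0,0,0],0],[[80,0,-89],[0,0,0],0]]'

```text
t: 7.65
tcp_pos: [502.9, -169.9, 274.7]
ee_rot: [179.6, -41.9, 1.8]
contact_force: [-0.1, -0.2, -4.4]
grip_width: 0.377
gripper_force: 69.7
```

```bash
python3 - <<'E'
from h import *
from plant import manip,grab_frame
R=Ro.from_euler("xyz",[180,0,10],degrees=True).as_matrix()
o=manip.get_obs();print(o["q"],o["tcp_pos"],o["ee_rot"],o["contact_force"],o["gripper_force"],rel(o,[490,-100,310],R),rel(o,[546.9,147,310],R))
S,T=grab_frame("side"),grab_frame("top")
cv2.imwrite("pics/lift.png",np.hstack([S["img"][80:330,200:440],T["img"][100:350,300:510]]))
E
```

```text
[-45.656  -0.308 110.791  42.264  46.52   19.082] [ 502.852 -169.864  274.662] [179.623 -41.94    1.807] [-0.061 -0.202 -4.417] 69.66592311859131 (array([ 15.702, -70.013, -33.861]), array([ 0.059, -0.73 , -0.139])) (array([  63.8  , -315.375,    7.742]), array([ 0.059, -0.73 , -0.139]))
```

View pics/lift.png

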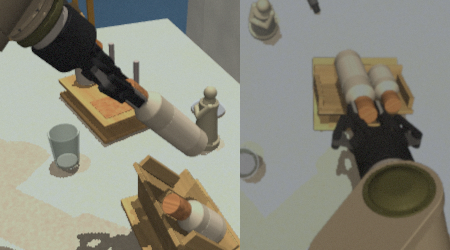

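The bottle hangs straight along the tool axis, clear of the rack: cap about (135,103), base about (195,140) in the left half. Now turn it upright while moving toward the shelf.

Emit:
arm_command --plan '[[[5,-10,-15],[0.01,-0.12,-0.02],0],[[10,-25,-30],[0.02,-0.26,-0.05],0],[[16,-45,-34],[0.03,-0.4,-0.08],0],[[16,-70,-34],[0.045,-0.54,-0.1],0],[[18,-95,-32],[0.055,-0.66,-0.12],0],[[22,-120,-30],[0.059,-0.73,-0.139],0],[[26,-145,-26],[0.059,-0.73,-0.139],0],[[30,-170,-22],[0.059,-0.73,-0.139],0]]'

```text
t: 8.75
tcp_pos: [505.8, 1.9, 307.1]
ee_rot: [-179.7, 0.2, 10.1]
contact_force: [0.9, 1.1, -3.0]
grip_width: 0.379
gripper_force: 69.9
```

```bash
python3 - <<'E'
from h import *
from plant import manip,grab_frame
R=Ro.from_euler("xyz",[180,0,10],degrees=True).as_matrix()
o=manip.get_obs();print(o["q"],o["tcp_pos"],o["ee_rot"],o["contact_force"],o["gripper_force"],rel(o,[546.9,147,260],R))
E
```

```text
[-13.19   13.121  80.838   0.219  86.376  66.727] [505.783   1.919 307.101] [-179.667    0.221   10.07 ] [ 0.945  1.058 -3.034] 69.93446230888367 (array([  66.032, -135.382,   47.636]), array([-0.006,  0.004,  0.001]))
```

Emit:
arm_command --plan '[[[10,-22,5],[-0.006,0.004,0],0],[[24,-50,10],[-0.006,0.004,0],0],[[38,-78,18],[-0.006,0.004,0],0],[[52,-106,28],[-0.006,0.004,0],0],[[62,-127,38],[-0.006,0.004,0],0],[[66,-135,47],[-0.006,0.004,0],0],[[66,-135,47],[-0.006,0.004,0],0],[[66,-135,47],[-0.006,0.004,0],0]]'

```text
t: 9.75
tcp_pos: [547.2, 144.5, 262.6]
ee_rot: [179.8, -0.2, 10.0]
contact_force: [-0.7, -0.5, -3.1]
grip_width: 0.382
gripper_force: 70.0
```

```bash
python3 - <<'E'
from h import *
from plant import manip,grab_frame
R=Ro.from_euler("xyz",[180,0,10],degrees=True).as_matrix()
o=manip.get_obs();print(o["q"],o["tcp_pos"],o["ee_rot"],o["contact_force"],o["gripper_force"],rel(o,[546.9,147,214],R))
S,T=grab_frame("side"),grab_frame("top")
cv2.imwrite("pics/over.png",np.hstack([cv2.resize(S["img"][70:270,220:400],None,fx=2.2,fy=2.2),cv2.resize(T["img"][120:320,180:350],None,fx=2.2,fy=2.2)]))
for z in (0,100):
  for k in(0,170): print(z,k,proj(S,np.array([o["tcp_pos"][0],o["tcp_pos"][1],106+k])))
E
```

```text
[ 2.995 21.965 75.514 -0.133 82.338 83.043] [547.225 144.504 262.635] [179.847  -0.166   9.97 ] [-0.742 -0.514 -3.064] 69.96032238006592 (array([-0.029, -2.645, 48.629]), array([ 0.003, -0.003, -0.001]))
0 0 [311.778 167.192]
0 170 [308.617  98.87 ]
100 0 [311.778 167.192]
100 170 [308.617  98.87 ]
```

View pics/over.png

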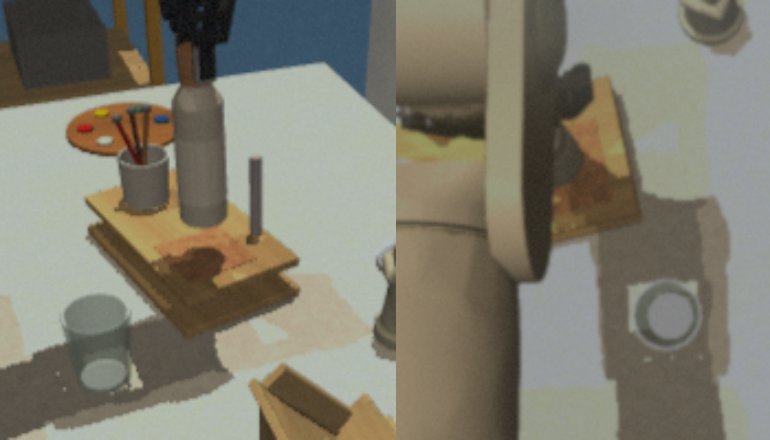

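The bottle is upright over the cork: base at about (203,220) in the left half, shadow on the patch. Lowering carefully.

Emit:
arm_command --plan '[[[0,-1,8],[0,0,0],0],[[0,-2.5,18],[0,0,0],0],[[0,-2.5,26],[0,0,0],0],[[0,-2.5,33],[0,0,0],0],[[0,-2.5,38],[0,0,0],0],[[0,-2.5,40],[0,0,0],0],[[0,-2.5,40],[0,0,0],0]]'

```text
t: 10.72
tcp_pos: [546.9, 147.6, 222.6]
ee_rot: [179.8, -0.2, 10.0]
contact_force: [0.2, 0.9, -2.9]
grip_width: 0.374
gripper_force: 70.0
```

Emit:
arm_command --plan '[[[0,0,0.7],[0,0,0],0],[[0,0,1.4],[0,0,0],0],[[0,0,2.1],[0,0,0],0],[[0,0,2.8],[0,0,0],0],[[0,0,3.5],[0,0,0],0],[[0,0,4.2],[0,0,0],0]]'

```text
t: 11.48
tcp_pos: [546.9, 147.6, 218.3]
ee_rot: [179.8, -0.2, 10.0]
contact_force: [-0.1, -0.9, -3.0]
grip_width: 0.376
gripper_force: 70.0
```

Emit:
arm_command --plan '[[[0,0,0.7],[0,0,0],0],[[0,0,1.4],[0,0,0],0],[[0,0,2.1],[0,0,0],0],[[0,0,2.8],[0,0,0],0]]'

```text
t: 11.98
tcp_pos: [546.9, 147.6, 215.5]
ee_rot: [179.9, -0.2, 10.0]
contact_force: [0.1, -0.5, -2.9]
grip_width: 0.382
gripper_force: 70.0
```

Emit:
arm_command --plan '[[[0,0,0.6],[0,0,0],0],[[0,0,1.2],[0,0,0],0],[[0,0,1.8],[0,0,0],0],[[0,0,2.4],[0,0,0],0]]'

```text
t: 12.48
tcp_pos: [547.1, 147.6, 213.4]
ee_rot: [179.8, -0.2, 10.0]
contact_force: [-0.3, -0.2, -0.1]
grip_width: 0.38
gripper_force: 70.1
```

Emit:
arm_command --plan '[[[0,0,0.5],[0,0,0],0],[[0,0,1],[0,0,0],0],[[0,0,1.5],[0,0,0],0]]'

```text
t: 12.85
tcp_pos: [547.7, 147.7, 213.2]
ee_rot: [179.8, -0.4, 10.0]
contact_force: [0.4, -0.1, 10.8]
grip_width: 0.376
gripper_force: 71.1
```

Contact felt (−3 → +10.8 N). Ease back 1 mm, then open gradually.

Emit:
arm_command --plan '[[[0,0,-0.5],[0,0,0],0],[[0,0,-1],[0,0,0],0],[[0,0,-1],[0,0,0],0]]' --force 30

```text
t: 13.22
tcp_pos: [547.3, 147.6, 213.3]
ee_rot: [179.8, -0.3, 10.0]
contact_force: [0.6, -0.1, 6.5]
grip_width: 0.378
gripper_force: 71.0
```

```bash
python3 - <<'E'
from h import *
from plant import manip,grab_frame
o=manip.get_obs();print(o["tcp_pos"],o["ee_rot"],o["contact_force"],o["ft_torque"],o["gripper_force"],o["grip_width"])
S=grab_frame("side");cv2.imwrite("pics/set.png",cv2.resize(S["img"][90:240,230:380],None,fx=3.5,fy=3.5))
for k in(54.5,59,200): print(proj(S,np.array([547.5,147.6,k]))*3.5-np.array([230,90])*3.5)
E
```

```text
[547.302 147.614 213.295] [179.839  -0.255  10.006] [ 0.551 -0.063  6.503] [0.118 0.12  0.061] 71.0335099697113 0.37817212288701985
[288.262 330.704]
[288.013 325.368]
[279.477 142.412]
```

View pics/set.png

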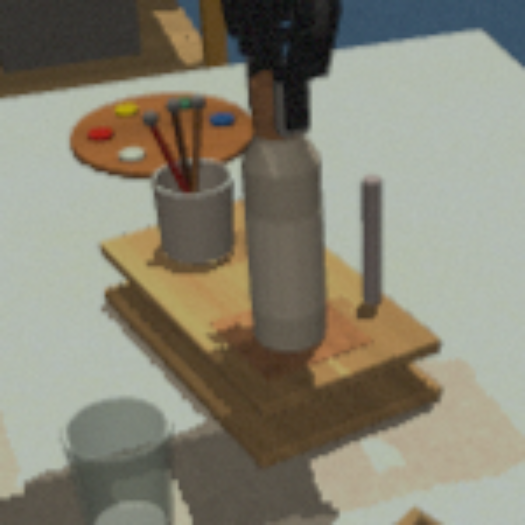

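The bottle's base stands on the cork at (288,335), axis vertical. Releasing slowly.

Emit:
arm_command --plan '[[[0,0,-0.5],[0,0,0],0],[[0,0,-0.5],[0,0,0],0.36],[[0,0,-0.5],[0,0,0],0.4],[[0,0,-0.5],[0,0,0],0.45],[[0,0,-0.5],[0,0,0],0.55],[[0,0,-0.5],[0,0,0],0.75],[[0,0,-0.5],[0,0,0],1],[[0,0,-0.5],[0,0,0],1]]'

```text
t: 14.28
tcp_pos: [546.9, 147.6, 213.1]
ee_rot: [179.8, -0.2, 10.0]
contact_force: [-0.1, 0.3, -0.1]
grip_width: 0.996
gripper_force: 0.0
```

Emit:
arm_command --plan '[[[0,0,0],[0,0,0],1],[[0,0,0],[0,0,0],1],[[0,0,-6],[0,0,0],1],[[0,0,-20],[0,0,0],1],[[0,0,-45],[0,0,0],1],[[0,0,-75],[0,0,0],1],[[0,0,-110],[0,0,0],1],[[0,0,-110],[0,0,0],1]]'

```text
t: 15.28
tcp_pos: [547.2, 147.9, 326.8]
ee_rot: [179.8, -0.5, 10.0]
contact_force: [-0.8, 0.3, -1.0]
grip_width: 1.002
gripper_force: 0.0
```

```bash
python3 - <<'E'
from h import *
from plant import manip,grab_frame
o=manip.get_obs();print(o["tcp_pos"],o["contact_force"],o["grip_width"])
S=grab_frame("side");cv2.imwrite("pics/end.png",S["img"][60:350,200:470])
E
```

```text
[547.213 147.91  326.752] [-0.776  0.347 -1.025] 1.0023290368455908
```

View pics/end.png

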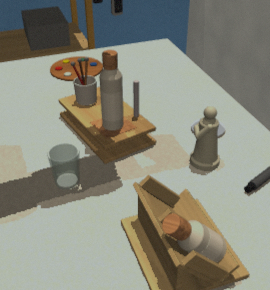

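The bottle stands upright on the cork (base about (112,130), cap about (110,60)), the gripper is clear and the other items are undisturbed. Handing in.

```bash
python3 -c "
from plant import manip
print(manip.finish_job())"
```

```text
the job is handed in; nothing more can be done
None
```

The tall bottle is standing upright and released on the cork patch; the last camera view showed the short bottle, statuette and jar undisturbed, and the job is handed in at about 15 s of the 48 s limit, though no verdict came back.

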